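# Drive a stuck hinge pin out of a board clamp with a drift punch

## Task

The hinge pin of the aluminium clamp arm is stuck. Take the slim drift punch out of the wooden stand, feel its nose into the bore from above (the side away from the pin's head) and press the pin down and right out of the bore with slow, steady pressure, never leaning hard on the clamp, the pin or the fixture; then put the punch back upright in the stand hole it came from and let go, without disturbing the other things on the bench.

Things in the scene. Friction and masses are not known exactly. Their poses are not given: they have to be found in the camera images.
- jig: Fixed dark steel fixture that holds the aluminium clamp arm. Base 100 x 100 x 12 mm; origin under its centre, z up. Two cheeks at y = +-42 mm carry the arm's knuckle, a block 44 (x) x 92 (y) x 25 mm, 46 to 71 mm above the bench, with 5 mm screw heads on top at y = +-36 mm; its tongue runs to x = +90 mm. Nothing gives way; over 30 N of pressing on fixture, arm or pin spoils the clamp.
- bore_nominal (a point): Drawing position of the bore's mouth: on the jig's axis in the knuckle's flat top, 71 mm above the bench; axes as the jig's. The bore is vertical, 8 mm wide, right through the 25 mm knuckle, with a 1.5 mm chamfer at the mouth. The arm was set down by hand: the real bore is up to 5 mm off along the jig's x and up to 5 mm along its y; find it by feel or sight.
- pin (a joint): How far the steel hinge pin has been driven down, m. At 0 its flat upper end (6.8 mm wide) is 3 mm below the knuckle's top, in the bore; starts at 0 to 0.005. At 0.022 that end is level with the knuckle's underside; at 0.026 the pin (30 mm long, 11 mm head below) stops hard on the base, clear of the bore. It resists with 9 N + 0.3 N per mm/s (15 N at 20 mm/s) and stays where left.
- punch: Slim steel drift punch, loose, about 130 g, 125 mm long: nose 6 mm wide, 45 mm long; above it a round body 16 mm wide, 80 mm long. Origin: centre of the nose's tip; z along the axis to the body. Starts upright, nose down, in either hole of the stand, shoulder on the stand's top, the tip 5 mm above the bench. Grip it round the body.
- punch_tip (a point): The centre of the end of the punch's nose (the punch's origin); axes as the punch's.
- stand: Fixed wooden punch stand, 50 (x) x 130 (y) x 50 mm; origin at the centre of its underside. Two upright holes 9.5 mm wide and 47 mm deep with a 1 mm chamfer, at y = +-38 mm on its centre line. One holds the slim punch, the other the fat punch.
- stand_a (a point): Mouth centre of the stand's hole at y = +38 mm, in its top plane, 50 mm above the bench; axes as the stand's.
- stand_b (a point): Mouth centre of the stand's hole at y = -38 mm, in its top plane, 50 mm above the bench; axes as the stand's.
- fat_punch: Bystander: a thick punch, body 24 mm across and 55 mm long, nose 8 mm (too thick for the bore) and 45 mm long, in the stand's other hole. Origin at the nose's tip. Leave it.
- flux_jar: Bystander: small amber jar, 36 mm across, 42 mm tall. Origin under its centre.
- solder_spool: Bystander: spool 56 mm across, 36 mm tall. Origin under its centre.
- rinse_bottle: Bystander: white bottle 48 mm across, 110 mm tall. Origin under its centre.
- screwdriver: Bystander: black-handled screwdriver lying flat.
- brush: Bystander: small brush lying flat.
- circuit_board: Bystander: green board 90 x 120 mm, 9 mm thick. Origin under its centre.
- meter: Bystander: hand-held meter 75 x 145 x 32 mm lying flat. Origin under its centre.
Mind the look-alikes: they are no part of the job. What is shaped like the punch but green is not meant.

How it is judged:
On the way, in this order (a step that is already met when the one before it is completed fails the run):
1. the punch's nose is in the bore, more than 2 mm below the knuckle's top (z of punch_tip in the frame of bore_nominal below -0.002 m and horizontal distance between punch_tip and bore_nominal below 0.01 m), for 0.1 s.
2. the pin has been driven out below the knuckle (joint over 0.0225) with the punch's nose through the bore (value of joint pin above 0.0225 m and z of punch_tip in the frame of bore_nominal below -0.02 m and horizontal distance between punch_tip and bore_nominal below 0.01 m), for 0.1 s.
At the end, for the whole second after the job is handed in: The pin's upper end is below the knuckle's underside (joint over 0.0225 m); the slim punch stands at rest in a hole of the stand, nose down, tip within 6 mm of the hole's axis and more than 40 mm below its mouth, tilted less than 0.15 rad (value of joint pin above 0.0225 m and ((horizontal distance between punch_tip and stand_a below 0.006 m and z of punch_tip in the frame of stand_a below -0.04 m) or (horizontal distance between punch_tip and stand_b below 0.006 m and z of punch_tip in the frame of stand_b below -0.04 m)) and angle between punch's own z axis and vertical below 0.15 rad and linear speed of punch below 0.02 m/s); the robot touches nothing.
It fails at once if the punch presses on the fixture, clamp arm or pin with more than 30 N (contact force between punch and jig above 30 N).
It fails at once if the robot itself presses on the fixture, clamp arm or pin with more than 30 N (contact force between any of the fingers, the arm and jig above 30 N).
It fails at once if a bystander is moved more than 20 mm (distance of any of flux_jar, solder_spool, rinse_bottle, screwdriver, brush, circuit_board, meter, fat_punch from where it was at the start of the episode above 0.02 m).
It also fails if it takes over 72 s, if anything falls off the work surface, if the arm or the gripper's body presses on something with over 40 N, if the wrist force passes 120 N, or if a joint passes its speed limit or range.

## Robot

A 6-joint arm with a two-finger parallel gripper is mounted at the origin on the work surface. World frame = base frame: x ahead of the robot, y to its left, z up, the work surface at z = 0. Lengths are in m, angles in rad, forces in N, time in s.
With the tool pointing down it reaches from about 0.25 to 0.775 m from the base axis. Payload 4 kg.
Tool frame: the origin (TCP) lies midway between the tips of the shut fingers; the grasp point (between the pads) lies 19 mm behind it; z points along the fingers, y is the direction in which the jaws open and shut (so a half turn about z gives the same grasp; the last joint's range is limited). The gripper opens to 94 mm and grips with 3 to 60 N. Pads are 16 mm wide; open, the fingers measure 119 mm over their backs; the gripper's body (75 mm by 177 mm) begins 78 mm behind the grasp point.
Start: joints at [1.036, 0.087, 1.371, -0, 1.684, -0.103], TCP at [0.23, 0.5, 0.206] pointing down, gripper open.
Joint ranges: [-3.1, 3.1], [-0.76, 2.03], [0.27, 2.55], [-1.08, 4.22], [0.17, 2.65], [-2.57, 2.57]. Speed limits (rad/s): [2.79, 2.79, 3.14, 3.14, 3.14, 3.14].

## Interface

Orientations are given as [roll, pitch, yaw] about the fixed x, y, z axes, in that order (R = Rz(yaw) Ry(pitch) Rx(roll)).
In Python, from bench import robot gives the robot as it stands.
- The arm moves only by the tool servo_tool, never from a script. Its argument "rows" is a list of rows, each a list of 2 entries, a list of its own where there are three numbers: the shift along the tool's x, y, z normalised to -1 to 1, where 1 is 0.08 m, then the turn about the tool's z normalised to -1 to 1, where 1 is pi/2 rad. A call has 1 to 12 rows; each row is the pose to reach, as a shift and turn from the pose commanded when the call began, along the tool's axes at that moment; what a row does not reach only later rows make up. A row lasts 1/12 s, in which the tool goes at most 41.7 mm and 7.16 degrees, less where a joint would pass 70% of its speed; a pose out of reach is approached as far as the arm can. A call with a number of a shift or a turn outside -1 to 1 is refused whole. A call with a gripper value outside its range is refused whole. "grip" is the closure, from -1 (fully open) to 1 (shut), set as the call begins (left out, the last holds). The fingers move at their own pace and stop on an object; the grip force is fixed at half the most. Time passes only in rows, so rows that repeat a pose let the fingers close. It gives the time, the measured TCP pose, the force and the opening at its end, in the units of the state.
- robot.get_obs(): the state, without advancing time (a new reading comes with each control period).
- robot.snapshot(name): name is "scene" or "side" or "wrist"; returns a dict with "pixels" (384x512x3 uint8, red, green, blue), "camera_matrix" (3x3 intrinsics, pixels), "world_from_camera" (4x4, takes a point from camera to world coordinates). Camera axes: x right, y down, z forward; pixel columns grow to the right and rows downward; lengths in m; the calibration is good to about 2 mm. A picture is of the moment at which its call begins. There is no depth.
- robot.close_job(): hands the job in, once; it reports no verdict.
The state is a dict: "time": time; "joint_positions": joint angles; "qvel": joint speeds; "joint_torque": joint torques, N m; "tool_pos": TCP position; "ee_rot": TCP orientation; "wrist_force": force on the tool from outside, world axes, zero at the start; "wrist_torque": the same for the moment, N m; "width": finger opening in m.
Only numpy, scipy, OpenCV 4.12 (cv2) and the standard library are available. Lean on these libraries where they do the work, as an engineer would, in place of code of your own. Each camera call takes 0.05 s, during which the arm holds its last target.

## Working session

There is one attempt and no reset: what is moved stays moved. The work goes in short steps, Python scripts to look and compute and a tool call to move; the robot and the scene stay as the last step left them, time stands still between calls to the robot, and variables do not carry over. Pictures are saved under pics/ and viewed, and the job is handed in when it is done.

Besides the shell and the picture viewer there is one more tool, called as a command line: name --argument value ..., lists and objects as JSON in quotes. servo_tool: Moves the arm, as the interface text tells. Its arguments: {"type":"object","properties":{"rows":{"type":"array"},"grip":{"type":"number"}},"required":["rows"]}

```bash
mkdir -p pics; ls
cat > h.py <<'E'
import numpy as np, cv2
from bench import robot
def snap(n,f):
    s=robot.snapshot(n); cv2.imwrite(f'pics/{f}.png',s['pixels'][:,:,::-1]); np.savez(f'pics/{f}.npz',K=s['camera_matrix'],T=s['world_from_camera'],p=s['pixels']); return s
def ray(f,u,v,z):
    d=np.load(f'pics/{f}.npz'); r=d['T'][:3,:3]@np.linalg.inv(d['K'])@[u,v,1]; o=d['T'][:3,3]; return o+r*(z-o[2])/r[2]
def proj(f,p):
    d=np.load(f'pics/{f}.npz'); c=np.linalg.inv(d['T'])@[*p,1]; q=d['K']@c[:3]; return q[:2]/q[2]
def crop(f,u0,v0,u1,v1,out,k=4):
    p=np.load(f'pics/{f}.npz')['p'][v0:v1,u0:u1,::-1]; cv2.imwrite(f'pics/{out}.png',cv2.resize(p,None,fx=k,fy=k,interpolation=cv2.INTER_CUBIC))
E
python3 - <<'E'
from h import *
for n in ('scene','side','wrist'):
    s=snap(n,n+'0'); print(n,s['world_from_camera'].round(3).tolist(),s['camera_matrix'].round(1).tolist())
print(robot.get_obs())
E
```

```text
pics
scene [[-0.07, 0.714, -0.697, 1.438], [0.998, 0.056, -0.043, 0.012], [0.008, -0.698, -0.716, 0.925], [0.0, 0.0, 0.0, 1.0]] [[447.4, 0.0, 255.3], [0.0, 447.4, 190.5], [0.0, 0.0, 1.0]]
side [[-0.984, -0.089, 0.153, 0.44], [-0.177, 0.521, -0.835, 0.97], [-0.005, -0.849, -0.529, 0.689], [0.0, 0.0, 0.0, 1.0]] [[373.3, 0.0, 252.7], [0.0, 373.3, 193.6], [0.0, 0.0, 1.0]]
wrist [[0.418, 0.876, 0.242, 0.159], [0.908, -0.402, -0.114, 0.533], [-0.002, 0.267, -0.964, 0.383], [0.0, 0.0, 0.0, 1.0]] [[315.1, 0.0, 251.8], [0.0, 315.1, 190.7], [0.0, 0.0, 1.0]]
{'time': 0.15, 'joint_positions': array([ 1.03590009e+00,  8.77874000e-02,  1.37185533e+00, -2.20294920e-05,
        1.68358454e+00, -1.03084995e-01]), 'qvel': array([ 0.00193799, -0.00324964, -0.00457826, -0.0006886 ,  0.00124408,
        0.00096138]), 'joint_torque': array([ 1.77231872e-03, -3.40639901e+01, -3.02794325e+01,  7.19373627e-02,
        3.04518524e-02, -1.36743151e-04]), 'tool_pos': array([0.22998276, 0.49916736, 0.20459812]), 'ee_rot': array([-3.13996446e+00, -1.46429407e-04,  2.70977883e+00]), 'wrist_force': array([ 0.57879565,  0.42804538, -0.80684981]), 'wrist_torque': array([ 0.03319444, -0.04012163,  0.01012965]), 'width': 0.09399070129785017}
```

View pics/scene0.png

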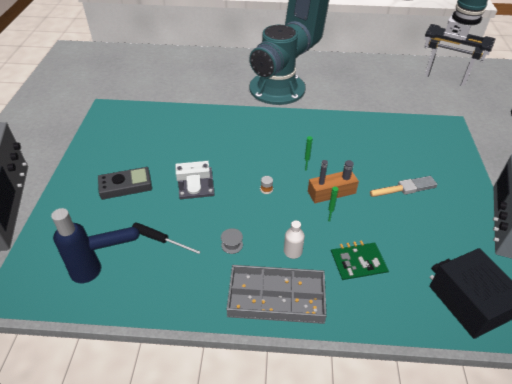

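View pics/side0.png

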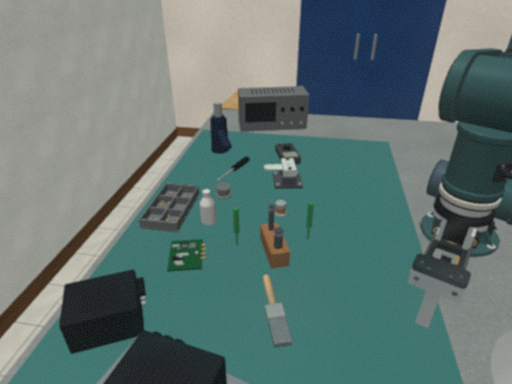

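View pics/wrist0.png

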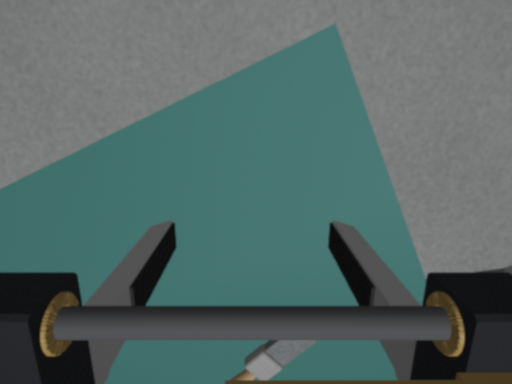

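Run:
```python
from h import *
crop('scene0',280,130,380,230,'c1',6)
crop('side0',225,190,325,275,'c2',6)
crop('scene0',165,150,225,205,'c3',9)
for n in range(1):
  print(ray('scene0',323,165,.1),ray('scene0',333,185,.05),ray('scene0',195,185,.071))
```

```text
[0.52330107 0.14070532 0.1       ] [0.54812194 0.17323197 0.05      ] [ 0.59859598 -0.20210886  0.071     ]
```

View pics/c1.png

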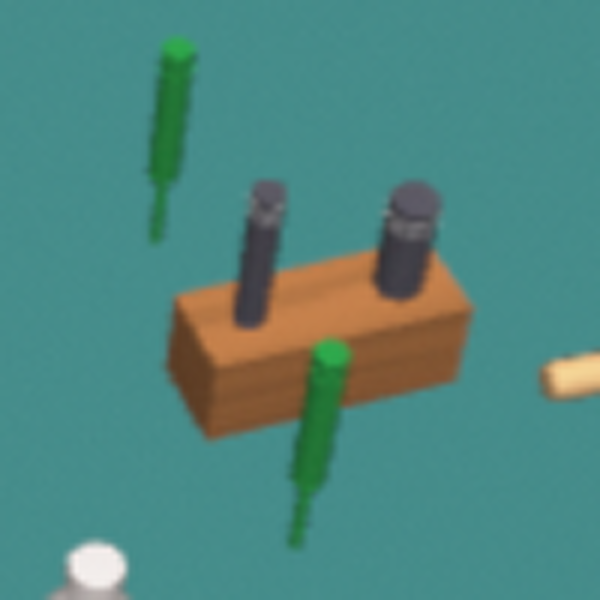

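View pics/c2.png

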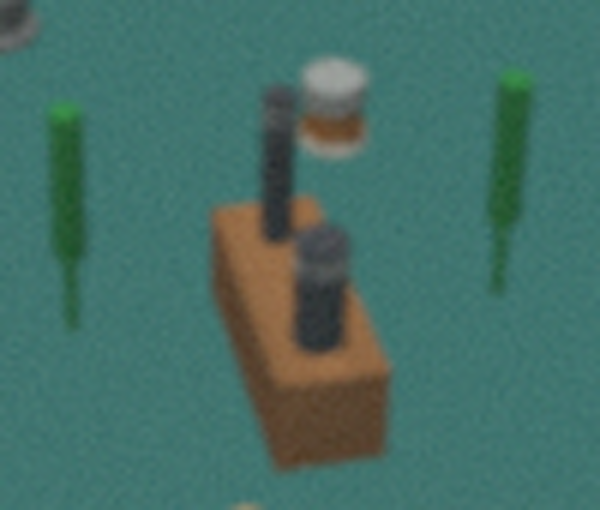

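View pics/c3.png

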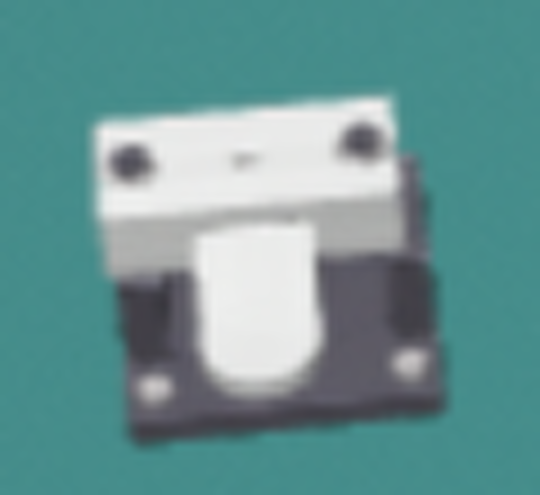

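Run:
```python
from h import *
S=lambda u,v,z:ray('scene0',280+u/6,130+v/6,z)[:2].round(4)
D=lambda u,v,z:ray('side0',225+u/6,190+v/6,z)[:2].round(4)
J=lambda u,v,z:ray('scene0',165+u/9,150+v/9,z)[:2].round(4)
print('top slim',S(268,188,.13),D(279,93,.13))
print('fat top',S(415,200,.105),D(322,240,.105))
c=[S(*p,.05) for p in [(177,298),(215,362),(472,308),(435,245)]];print(c,np.mean(c,0))
print('green1',S(178,47,.125),S(156,240,0),D(515,78,.125),D(497,293,0),'green2',S(332,353,.125),S(295,545,0),D(65,110,.125),D(72,328,0))
print('jig base bottom corners top z=.012',J(138,430,.012),J(442,402,.012))
k=[J(*p,.071) for p in [(95,122),(392,97),(402,185),(100,217)]];print('knuckle',k,np.mean(k,0))
print('screws top .076',J(131,160,.074),J(364,140,.074),'bore',J(245,158,.071))
```

```text
top slim [0.5417 0.141 ] [0.5409 0.1381]
fat top [0.5164 0.2115] [0.5121 0.2096]
[array([0.532 , 0.1085]), array([0.5726, 0.1252]), array([0.5279, 0.2457]), array([0.486 , 0.2319])] [0.529625 0.177825]
green1 [0.4398 0.1032] [0.439  0.1041] [0.4371 0.1001] [0.4361 0.1003] green2 [0.6376 0.1646] [0.6365 0.165 ] [0.6344 0.1605] [0.6344 0.1615]
jig base bottom corners top z=.012 [ 0.5939 -0.2495] [ 0.5746 -0.1569]
knuckle [array([ 0.518 , -0.2708]), array([ 0.499 , -0.1796]), array([ 0.5391, -0.1708]), array([ 0.5606, -0.2609])] [ 0.529175 -0.220525]
screws top .076 [ 0.5376 -0.2553] [ 0.5229 -0.1848] bore [ 0.5308 -0.2212]
```

Candidates for the punch, by scene pixel:
- Dark slim (324,172) in the stand. This fits the description: steel, 16 mm body, 80 mm above the stand.
- Dark fat (348,170) in the stand. This is the fat punch.
- Green at (308,150) and (334,200). These are look-alikes.

Both views put the slim punch at about (0.541, 0.139), with the holes 75 mm apart, which agrees with the drawing. I'll start moving there.

servo_tool --rows '[[[-0.4, -0.18, 0], 0.08], [[-0.8, -0.36, 0], 0.16], [[-1, -0.455, 0], 0.24], [[-1, -0.455, 0], 0.32], [[-1, -0.455, 0], 0.4], [[-1, -0.455, 0], 0.507], [[-1, -0.455, 0], 0.507]]' --grip -1

```text
time: 0.73
tool_pos: [0.2877, 0.4326, 0.2051]
ee_rot: [-3.141, 0.0, 1.908]
wrist_force: [-0.0, 0.1, 0.3]
width: 0.0937
```

```bash
cat >> h.py <<'E'
from scipy.spatial.transform import Rotation as Ro
def plan(p,yaw=None):
    o=robot.get_obs(); R=Ro.from_euler('xyz',o['ee_rot']); d=R.inv().apply(np.array(p)-o['tool_pos'])/.08
    print('t',o['time'],'tcp',o['tool_pos'].round(4),'rpy',o['ee_rot'].round(3),'F',o['wrist_force'].round(2),'w',round(o['width'],4)); print('shift',d.round(4), None if yaw is None else -((yaw-o['ee_rot'][2]+np.pi)%(2*np.pi)-np.pi)/(np.pi/2))
E
python3 -c "
from h import *
plan([.541,.1395,.19],np.radians(109.6))"
```

```text
t 0.7333 tcp [0.2877 0.4326 0.2051] rpy [-3.141  0.     1.908] F [-0.    0.08  0.32] w 0.0937
shift [-4.5047  1.7767  0.1891] -0.0032042644328037096
```

servo_tool --rows '[[[-0.5, 0.2, 0], 0], [[-1, 0.4, 0], 0], [[-1, 0.4, 0], 0]]'

```text
time: 0.98
tool_pos: [0.3479, 0.3643, 0.205]
ee_rot: [3.141, 0.004, 1.908]
wrist_force: [-0.7, 0.7, 0.3]
width: 0.094
```

servo_tool --rows '[[[-0.5, 0.2, 0], 0], [[-1, 0.4, 0], 0], [[-1, 0.4, 0], 0]]'

```text
time: 1.23
tool_pos: [0.405, 0.2995, 0.205]
ee_rot: [3.141, 0.003, 1.907]
wrist_force: [0.2, 0.3, -0.5]
width: 0.0939
```

servo_tool --rows '[[[-0.5, 0.2, 0], 0], [[-1, 0.4, 0], 0], [[-1, 0.4, 0], 0]]'

```text
time: 1.48
tool_pos: [0.4617, 0.2352, 0.2048]
ee_rot: [-3.142, 0.003, 1.907]
wrist_force: [-0.5, 0.8, 0.5]
width: 0.0944
```

servo_tool --rows '[[[-0.5, 0.2, 0.1], 0], [[-1, 0.4, 0.2], 0], [[-1, 0.4, 0.2], 0], [[-1, 0.4, 0.2], 0]]'

```text
time: 1.82
tool_pos: [0.5157, 0.1738, 0.188]
ee_rot: [-3.139, -0.001, 1.91]
wrist_force: [-0.8, -0.9, -0.9]
width: 0.0937
```

```bash
python3 -c "
from h import *
plan([.541,.1395,.19],np.radians(109.6))
snap('wrist','w1')"
```

```text
t 1.8167 tcp [0.5157 0.1738 0.188 ] rpy [-3.139e+00 -1.000e-03  1.910e+00] F [-0.81 -0.86 -0.87] w 0.0937
shift [-0.5098  0.155  -0.0263] -0.0017542479468544315
```

View pics/w1.png

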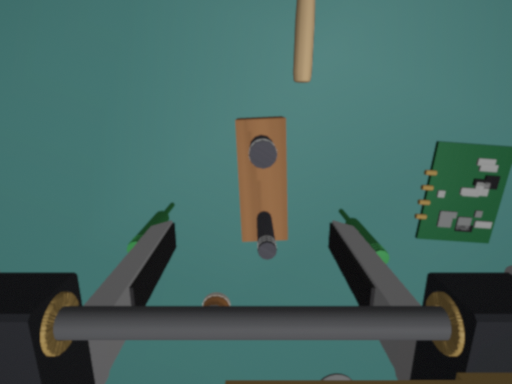

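```bash
python3 -c "
from h import *
crop('w1',220,100,310,270,'w1c',4)
print(ray('w1',267.5,250,.13),ray('w1',263,153,.105))
c=[ray('w1',*p,.05) for p in [(236,118),(285,117),(288,240),(241,242)]];print(c,np.mean(c,0),proj('w1',(.541,.1395,.13)))"
```

```text
[0.54005496 0.14218253 0.13      ] [0.51117872 0.21299667 0.105     ]
[array([0.47889604, 0.22930383, 0.05      ]), array([0.52387649, 0.24621467, 0.05      ]), array([0.57396621, 0.12526462, 0.05      ]), array([0.52641832, 0.1058865 , 0.05      ])] [0.52578927 0.17666741 0.05      ] [267.4512612  253.14770198]
```

View pics/w1c.png

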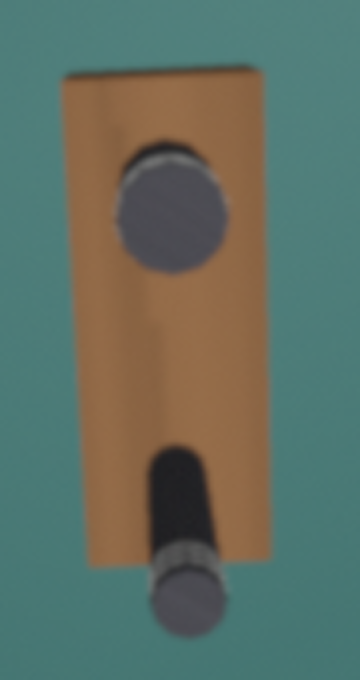

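servo_tool --rows '[[[-0.25, 0.07, 0], 0], [[-0.49, 0.15, 0], 0], [[-0.49, 0.15, 0.4], 0], [[-0.49, 0.15, 0.8], 0], [[-0.49, 0.15, 0.8], 0]]'

```text
time: 2.28
tool_pos: [0.535, 0.1429, 0.1189]
ee_rot: [-3.129, -0.003, 1.915]
wrist_force: [-1.4, 0.1, -2.1]
width: 0.094
```

```bash
python3 -c "
from h import *
plan([.5405,.141,.077],np.radians(110.5))"
```

```text
t 2.2833 tcp [0.535  0.1429 0.1189] rpy [-3.129e+00 -3.000e-03  1.915e+00] F [-1.39  0.11 -2.12] w 0.094
shift [-0.0478  0.0631  0.5234] -0.008505042495683728
```

servo_tool --rows '[[[0, 0, 0.25], 0], [[0, 0, 0.4], 0], [[0, 0, 0.4], 0], [[0, 0, 0.4], 0], [[0, 0, 0.4], 0]]'

```text
time: 2.7
tool_pos: [0.5408, 0.1425, 0.0952]
ee_rot: [3.139, 0.0, 1.914]
wrist_force: [-0.1, 0.6, 0.8]
width: 0.0941
```

```bash
python3 -c "
from h import *
plan([.5405,.141,.077],np.radians(110.5))
snap('wrist','w2')"
```

```text
t 2.7 tcp [0.5408 0.1425 0.0952] rpy [3.139 0.    1.914] F [-0.14  0.58  0.77] w 0.0941
shift [-0.0162 -0.0102  0.2278] -0.009125353920792069
```

View pics/w2.png

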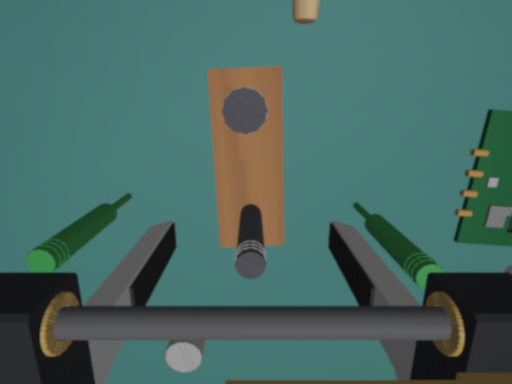

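```bash
python3 -c "
from h import *
print(ray('w2',251,263,.13),ray('w2',245,110,.105),ray('w2',251,208,.05))
c=[ray('w2',*p,.05) for p in [(208,69),(282,67),(284,245),(219,247)]];print(c,np.mean(c,0))"
```

```text
[0.53985651 0.14251072 0.13      ] [0.51180562 0.21179119 0.105     ] [0.53907378 0.14473889 0.05      ]
[array([0.47923945, 0.2270677 , 0.05      ]), array([0.52523421, 0.24486901, 0.05      ]), array([0.57335736, 0.12485368, 0.05      ]), array([0.526403  , 0.10631767, 0.05      ])] [0.52605851 0.17577702 0.05      ]
```

servo_tool --rows '[[[0, -0.01, 0.12], 0], [[0, -0.01, 0.23], -0.01], [[0, -0.01, 0.23], -0.01], [[0, -0.01, 0.23], -0.01], [[0, -0.01, 0.23], -0.01]]'

```text
time: 3.17
tool_pos: [0.5393, 0.1413, 0.0748]
ee_rot: [-3.141, -0.0, 1.929]
wrist_force: [-0.4, 0.3, -0.1]
width: 0.0939
```

servo_tool --rows '[[[0, 0, 0], 0], [[0, 0, 0], 0], [[0, 0, 0], 0], [[0, 0, 0], 0], [[0, 0, 0], 0], [[0, 0, 0], 0], [[0, 0, 0], 0], [[0, 0, 0], 0], [[0, 0, 0], 0]]' --grip 1

```text
time: 3.92
tool_pos: [0.5394, 0.1414, 0.0751]
ee_rot: [3.141, -0.0, 1.929]
wrist_force: [-0.6, 0.4, -0.8]
width: 0.0376
```

```bash
python3 -c "
from h import *
plan([.5405,.141,.15])
snap('wrist','w3')"
```

```text
t 3.9167 tcp [0.5394 0.1414 0.0751] rpy [ 3.141 -0.     1.929] F [-0.59  0.41 -0.76] w 0.0376
shift [-0.01    0.011  -0.9362] None
```

View pics/w3.png

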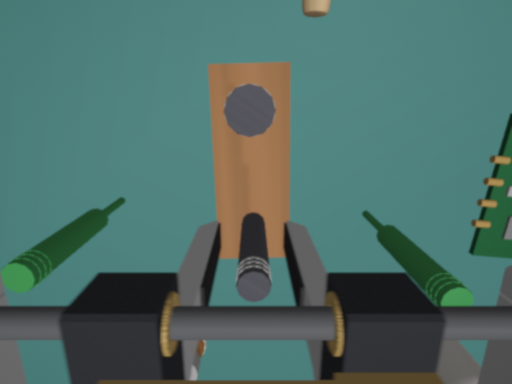

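servo_tool --rows '[[[0, 0, 0], 0], [[0, 0, 0], 0], [[0, 0, 0], 0], [[0, 0, 0], 0], [[0, 0, 0], 0], [[0, 0, 0], 0], [[0, 0, 0], 0]]'

```text
time: 4.55
tool_pos: [0.5395, 0.1415, 0.0751]
ee_rot: [3.141, -0.0, 1.929]
wrist_force: [0.4, -0.5, -0.6]
width: 0.0157
```

```bash
python3 -c "
from h import *
plan([.5405,.141,.15])
snap('wrist','w4');crop('w4',200,180,310,300,'w4c',5)"
```

```text
t 4.55 tcp [0.5395 0.1415 0.0751] rpy [ 3.141 -0.     1.929] F [ 0.39 -0.55 -0.58] w 0.0157
shift [-0.0101  0.0104 -0.9358] None
```

View pics/w4c.png

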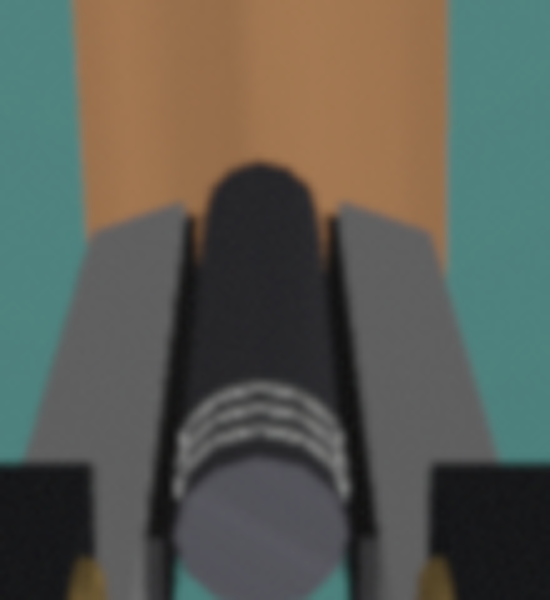

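servo_tool --rows '[[[0, 0, -0.1], 0], [[0, 0, -0.25], 0], [[0, 0, -0.5], 0], [[0, 0, -0.8], 0], [[0, 0, -1], 0], [[0, 0, -1], 0], [[0, 0, -1], 0]]'

```text
time: 5.18
tool_pos: [0.5401, 0.1415, 0.1569]
ee_rot: [3.138, 0.001, 1.929]
wrist_force: [0.2, 0.2, -1.7]
width: 0.0155
```

```bash
python3 -c "
from h import *
plan([.553,-.286,.163])
snap('wrist','w5');snap('side','s5');crop('s5',225,150,325,275,'s5c',5)"
```

```text
t 5.1833 tcp [0.5401 0.1415 0.1569] rpy [3.138e+00 1.000e-03 1.929e+00] F [ 0.25  0.21 -1.68] w 0.0155
shift [-5.0615 -1.7227 -0.0782] None
```

View pics/s5c.png

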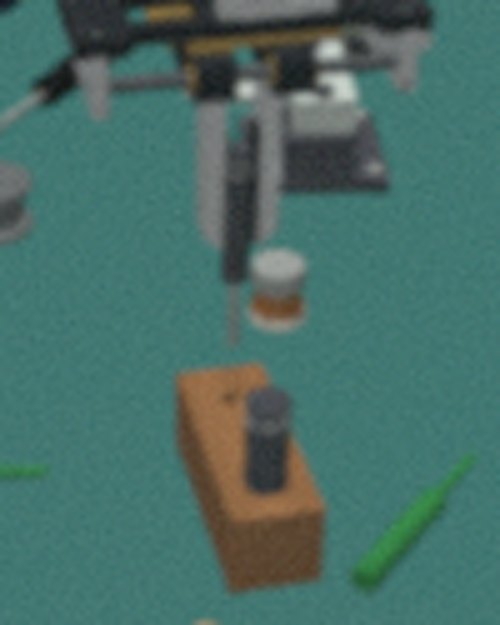

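The slim punch is out of its hole at crop (235,395). The green look-alikes have tipped over: they had been balanced on their noses. They lie clear of my path.

servo_tool --rows '[[[-0.3, -0.1, 0], 0], [[-0.65, -0.22, 0], 0], [[-1, -0.34, -0.1], 0]]'

```text
time: 5.53
tool_pos: [0.5396, 0.0565, 0.1591]
ee_rot: [-3.134, -0.003, 1.931]
wrist_force: [0.8, -1.0, -1.8]
width: 0.0156
```

servo_tool --rows '[[[-0.4, -0.14, 0], 0], [[-0.8, -0.28, 0], 0], [[-1, -0.34, 0], 0]]'

```text
time: 5.78
tool_pos: [0.5433, -0.0309, 0.1611]
ee_rot: [-3.138, -0.0, 1.926]
wrist_force: [-0.1, 0.3, -1.1]
width: 0.0157
```

servo_tool --rows '[[[-0.4, -0.14, 0], 0], [[-0.8, -0.28, 0], 0], [[-1, -0.34, 0], 0]]'

```text
time: 6.03
tool_pos: [0.5457, -0.1152, 0.1608]
ee_rot: [-3.138, -0.001, 1.926]
wrist_force: [0.2, 0.4, -2.2]
width: 0.0157
```

servo_tool --rows '[[[-0.4, -0.14, 0], 0], [[-0.8, -0.28, 0], 0], [[-1, -0.34, 0], 0]]'

```text
time: 6.28
tool_pos: [0.5482, -0.1996, 0.1606]
ee_rot: [-3.138, -0.001, 1.926]
wrist_force: [0.1, 1.0, -1.7]
width: 0.0158
```

servo_tool --rows '[[[-0.4, -0.14, 0], 0], [[-0.7, -0.24, 0], 0], [[-1, -0.34, 0], 0], [[-1.0, -0.34, 0], 0], [[-1.0, -0.34, 0], 0], [[-1.0, -0.34, 0], 0]]'

```text
time: 6.78
tool_pos: [0.5516, -0.28, 0.1613]
ee_rot: [-3.14, -0.003, 1.929]
wrist_force: [0.0, -0.1, -1.9]
width: 0.0158
```

```bash
python3 -c "
from h import *
plan([.553,-.286,.163])
snap('wrist','w6');crop('w6',170,90,330,210,'w6c',5)
plan([.553,-.286,.163])
print(proj('w6',(.5286,-.2207,.071)))"
```

```text
t 6.7833 tcp [ 0.5516 -0.28    0.1613] rpy [-3.140e+00 -3.000e-03  1.929e+00] F [ 0.   -0.09 -1.87] w 0.0158
shift [-0.0765 -0.0106 -0.0209] None
t 6.8333 tcp [ 0.5519 -0.2796  0.1619] rpy [-3.141e+00 -2.000e-03  1.930e+00] F [-0.4  -0.09 -1.51] w 0.0153
shift [-0.0797 -0.0153 -0.0139] None
[251.42122954 121.99871756]
```

View pics/w6.png

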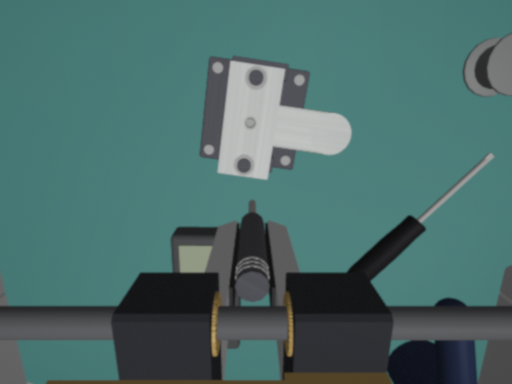

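View pics/w6c.png

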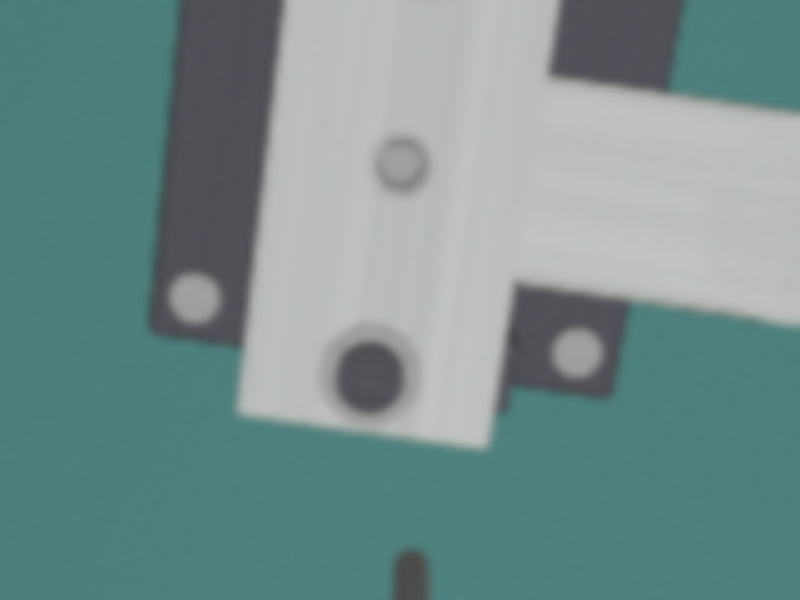

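```bash
python3 -c "
from h import *
b=ray('w6',250.4,122.8,.071);print(b)
t=np.array([.5518,-.2798,.0915]);tx=np.array([np.cos(1.929),np.sin(1.929),0]);ty=np.array([np.sin(1.929),-np.cos(1.929),0])
print(proj('w6',t+.003*tx),[proj('w6',t+s*.003*ty+.0*tx) for s in(-1,1)],ray('w6',252.2,200.2,.0915)-t)
print('corners',[ray('w6',170+u/5,90+v/5,.012)[:2] for u,v in ((152,332),(610,397))])
plan([b[0],b[1],.16])"
```

```text
[ 0.52802928 -0.22161524  0.071     ]
[252.57777868 198.26868633] [array([248.94927374, 201.73876924]), array([256.19906399, 201.74407322])] [-0.00075839  0.00114009  0.        ]
corners [array([ 0.49178523, -0.27559429]), array([ 0.58715137, -0.25466865])]
t 6.8333 tcp [ 0.5519 -0.2796  0.1619] rpy [-3.141e+00 -2.000e-03  1.930e+00] F [-0.4  -0.09 -1.51] w 0.0153
shift [ 0.7834 -0.0246  0.0257] None
```

```bash
python3 -c "
from h import *
tx=np.array([np.cos(1.929),np.sin(1.929),0]);ty=np.array([np.sin(1.929),-np.cos(1.929),0])
p=ray('w4',252.2,286.6,.13)-[.5395,.1415,0];print(p,p@tx,p@ty)
p=ray('w4',252.2,180+163/5.,.05)-[.5395,.1415,0];print(p@tx,p@ty,'front edge of body')
crop('w6',220,180,290,310,'w6d',5)
"
```

```text
[-6.96148691e-05 -5.18100327e-04  1.30000000e-01] -0.0004608090715348546 -0.00024683836545526765
0.006177944393167129 -0.00012280646370284442 front edge of body
```

View pics/w6d.png

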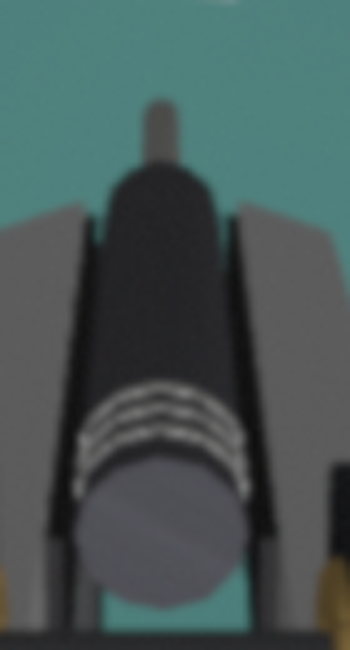

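servo_tool --rows '[[[0.2, -0.01, 0], 0], [[0.5, -0.02, 0], 0], [[0.75, -0.02, 0], 0], [[0.8, -0.02, 0], 0], [[0.8, -0.02, 0], 0], [[0.8, -0.02, 0], 0], [[0.8, -0.02, 0], 0]]'

```text
time: 7.42
tool_pos: [0.5287, -0.2218, 0.1631]
ee_rot: [3.141, 0.001, 1.929]
wrist_force: [0.3, -0.1, -1.1]
width: 0.0159
```

```bash
python3 -c "
from h import *
snap('wrist','w7');crop('w7',200,150,310,300,'w7c',4)
snap('scene','s7');crop('s7',165,120,225,205,'s7c',7)
tx=np.array([np.cos(1.929),np.sin(1.929),0]);ty=np.array([np.sin(1.929),-np.cos(1.929),0])
plan(np.array([.52803,-.22162,.16])+.001*tx+.0003*ty)"
```

```text
t 7.5167 tcp [ 0.5286 -0.2221  0.163 ] rpy [3.142 0.    1.929] F [ 0.56 -0.39 -2.01] w 0.0156
shift [ 0.021  -0.001   0.0369] None
```

View pics/w7c.png

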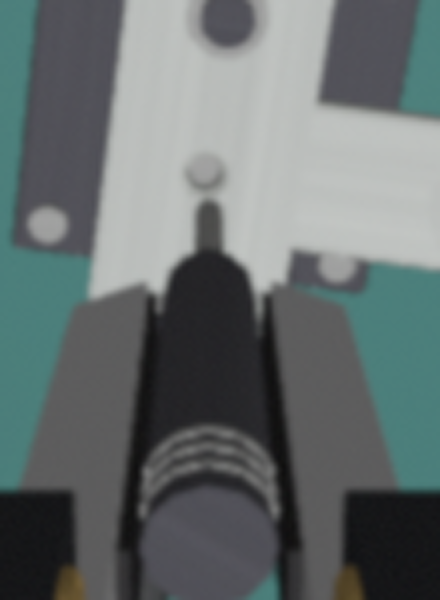

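View pics/s7c.png

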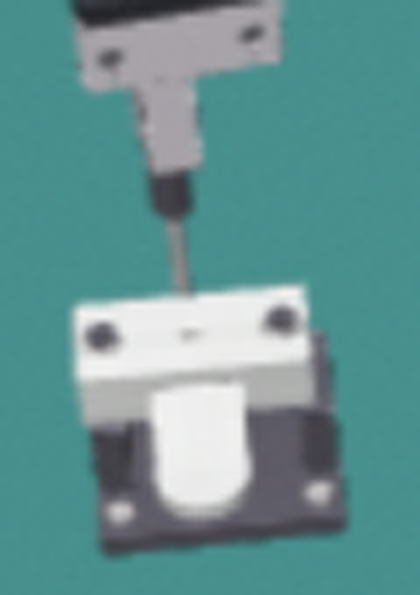

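```bash
python3 -c "
from h import *
tx=np.array([np.cos(1.929),np.sin(1.929),0]);ty=np.array([np.sin(1.929),-np.cos(1.929),0])
t=np.array([.5286,-.2221,.163-.0701])
b=ray('w7',251.5,193,.071); tp=ray('w7',252.2,199.9,t[2])-.003*tx
d=b-tp;print('wrist',b,tp,d@tx,d@ty)
b=ray('s7',192.3,167.6,.071); tp=ray('s7',191.15,161.8,t[2])
d=b-tp;print('scene',b,tp,d,d@tx,d@ty)
"
```

```text
wrist [ 0.52779699 -0.22109258  0.071     ] [ 0.52928683 -0.22338314  0.0929    ] 0.0026675007917483827 -0.0005922322932365335
scene [ 0.53093953 -0.22090346  0.071     ] [ 0.53109981 -0.22204427  0.0929    ] [-0.00016027  0.00114081 -0.0219    ] 0.0011245871432290933 0.0002498574244053273
```

servo_tool --rows '[[[0.022, -0.002, 0.05], 0], [[0.022, -0.002, 0.12], 0], [[0.022, -0.002, 0.18], 0], [[0.022, -0.002, 0.22], 0], [[0.022, -0.002, 0.22], 0], [[0.022, -0.002, 0.22], 0], [[0.022, -0.002, 0.22], 0]]'

```text
time: 8.1
tool_pos: [0.5277, -0.22, 0.1456]
ee_rot: [3.141, 0.0, 1.929]
wrist_force: [-0.3, -0.5, -1.1]
width: 0.0155
```

```bash
python3 -c "
from h import *
snap('wrist','w8');crop('w8',220,170,290,250,'w8c',7)
snap('scene','s8');crop('s8',170,140,220,190,'s8c',9)
plan(np.array([.528,-.2206,.14]))"
```

```text
t 8.2 tcp [ 0.5278 -0.22    0.1458] rpy [3.141 0.    1.929] F [-0.11  0.17 -1.32] w 0.0156
shift [-0.0082 -0.0004  0.0723] None
```

View pics/w8c.png

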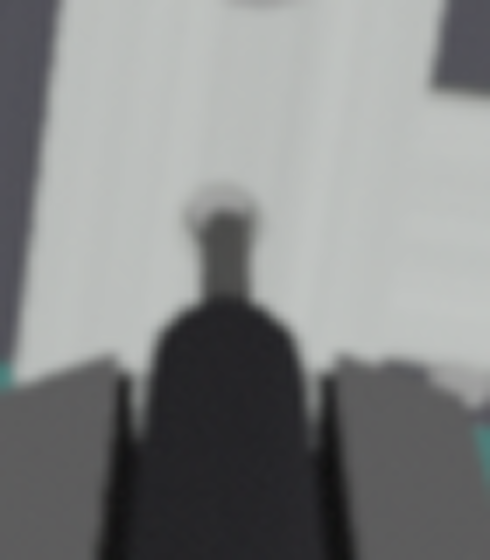

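View pics/s8c.png

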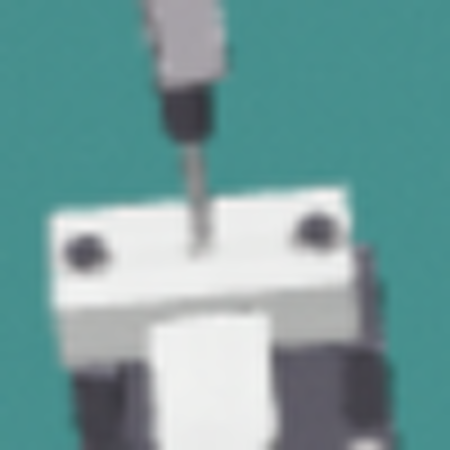

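```bash
python3 -c "
from h import *
tx=np.array([np.cos(1.929),np.sin(1.929),0]);ty=np.array([np.sin(1.929),-np.cos(1.929),0])
zt=.1458-.0701
b=ray('w8',220+221.5/7,170+218.5/7,.071); tp=ray('w8',220+226/7,170+210/7,zt)-.003*tx
d=b-tp;print('wrist',b,tp,d@tx,d@ty)
c=np.array([.5278,-.22,.071]);print([((proj('w8',b+r*v)-[220,170])*7).round(0) for r in(.0055,) for v in (tx,-tx,ty,-ty)])
"
```

```text
wrist [ 0.52763899 -0.22119114  0.071     ] [ 0.52830232 -0.22144765  0.0757    ] 0.00047278538501186476 -0.0005313033548150416
[array([222., 175.]), array([221., 262.]), array([267., 219.]), array([176., 218.])]
```

servo_tool --rows '[[[0.004, -0.006, 0.01], 0], [[0.004, -0.006, 0.02], 0], [[0.004, -0.006, 0.03], 0], [[0.004, -0.006, 0.04], 0], [[0.004, -0.006, 0.05], 0], [[0.004, -0.006, 0.055], 0], [[0.004, -0.006, 0.055], 0]]'

```text
time: 8.78
tool_pos: [0.527, -0.2198, 0.1409]
ee_rot: [-3.141, -0.0, 1.929]
wrist_force: [-0.2, 0.1, -1.0]
width: 0.0153
```

servo_tool --rows '[[[0, 0, 0.006], 0], [[0, 0, 0.012], 0], [[0, 0, 0.018], 0], [[0, 0, 0.018], 0]]'

```text
time: 9.12
tool_pos: [0.5271, -0.2198, 0.1395]
ee_rot: [3.142, 0.0, 1.929]
wrist_force: [-0.1, -0.0, -1.9]
width: 0.0156
```

servo_tool --rows '[[[0, 0, 0.006], 0], [[0, 0, 0.012], 0], [[0, 0, 0.018], 0], [[0, 0, 0.018], 0]]'

```text
time: 9.45
tool_pos: [0.5271, -0.2198, 0.1381]
ee_rot: [3.142, 0.0, 1.929]
wrist_force: [0.4, -0.5, -0.7]
width: 0.0155
```

servo_tool --rows '[[[0, 0, 0.006], 0], [[0, 0, 0.012], 0], [[0, 0, 0.018], 0], [[0, 0, 0.018], 0]]'

```text
time: 9.78
tool_pos: [0.5271, -0.2198, 0.1367]
ee_rot: [3.142, 0.0, 1.929]
wrist_force: [0.6, -1.0, -1.2]
width: 0.0157
```

servo_tool --rows '[[[0, 0, 0.006], 0], [[0, 0, 0.012], 0], [[0, 0, 0.018], 0], [[0, 0, 0.018], 0]]'

```text
time: 10.12
tool_pos: [0.5272, -0.2198, 0.1361]
ee_rot: [3.141, 0.001, 1.929]
wrist_force: [-0.7, -0.6, 1.7]
width: 0.0157
```

servo_tool --rows '[[[0, 0, 0.006], 0], [[0, 0, 0.012], 0], [[0, 0, 0.018], 0], [[0, 0, 0.018], 0]]'

```text
time: 10.45
tool_pos: [0.5273, -0.22, 0.1358]
ee_rot: [3.14, 0.001, 1.929]
wrist_force: [-2.2, 0.6, 7.0]
width: 0.0154
```

servo_tool --rows '[[[0, 0, 0.006], 0], [[0, 0, 0.012], 0], [[0, 0, 0.018], 0], [[0, 0, 0.018], 0]]'

```text
time: 10.78
tool_pos: [0.5273, -0.22, 0.1347]
ee_rot: [3.14, 0.002, 1.929]
wrist_force: [-2.7, 0.3, 8.3]
width: 0.0154
```

servo_tool --rows '[[[0, 0, 0.006], 0], [[0, 0, 0.012], 0], [[0, 0, 0.018], 0], [[0, 0, 0.018], 0]]'

```text
time: 11.12
tool_pos: [0.5273, -0.2199, 0.1333]
ee_rot: [3.14, 0.002, 1.929]
wrist_force: [-2.2, 0.9, 7.4]
width: 0.0157
```

servo_tool --rows '[[[0, 0, 0.007], 0], [[0, 0, 0.014], 0], [[0, 0, 0.021], 0], [[0, 0, 0.028], 0], [[0, 0, 0.035], 0], [[0, 0, 0.042], 0], [[0, 0, 0.049], 0], [[0, 0, 0.056], 0], [[0, 0, 0.063], 0], [[0, 0, 0.07], 0]]'

```text
time: 11.95
tool_pos: [0.5273, -0.22, 0.1281]
ee_rot: [3.14, 0.002, 1.929]
wrist_force: [-2.9, 1.1, 10.1]
width: 0.0156
```

```bash
python3 -c "
from h import *
snap('wrist','w9');crop('w9',220,170,290,310,'w9c',4)
snap('scene','s9');crop('s9',165,120,225,205,'s9c',7)
plan(np.array([.528,-.2206,.1135]))"
```

```text
t 12.05 tcp [ 0.5273 -0.2199  0.1279] rpy [3.140e+00 2.000e-03 1.929e+00] F [-3.42  1.08  7.9 ] w 0.016
shift [-0.0106  0.0048  0.1796] None
```

View pics/w9c.png

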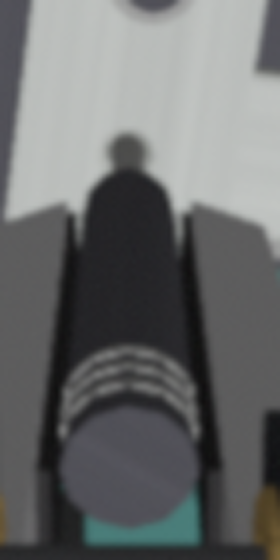

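View pics/s9c.png

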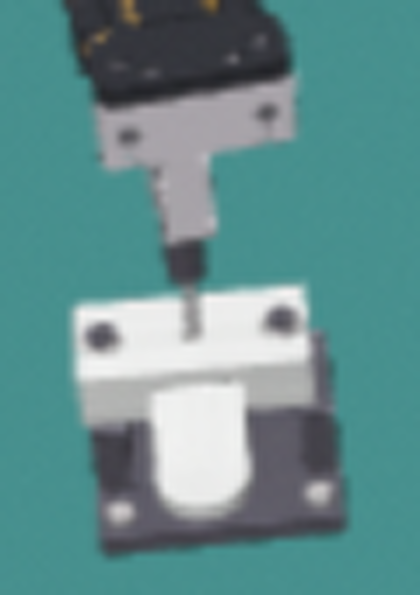

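servo_tool --rows '[[[0, 0, 0.007], 0], [[0, 0, 0.014], 0], [[0, 0, 0.021], 0], [[0, 0, 0.028], 0], [[0, 0, 0.035], 0], [[0, 0, 0.042], 0], [[0, 0, 0.049], 0], [[0, 0, 0.056], 0], [[0, 0, 0.063], 0], [[0, 0, 0.07], 0]]'

```text
time: 12.88
tool_pos: [0.5273, -0.2199, 0.1226]
ee_rot: [3.14, 0.002, 1.929]
wrist_force: [-3.3, 1.0, 9.4]
width: 0.0156
```

servo_tool --rows '[[[0, 0, 0.007], 0], [[0, 0, 0.014], 0], [[0, 0, 0.021], 0], [[0, 0, 0.028], 0], [[0, 0, 0.035], 0], [[0, 0, 0.042], 0], [[0, 0, 0.049], 0], [[0, 0, 0.056], 0], [[0, 0, 0.063], 0], [[0, 0, 0.07], 0]]'

```text
time: 13.72
tool_pos: [0.5273, -0.22, 0.117]
ee_rot: [3.14, 0.002, 1.929]
wrist_force: [-2.8, 1.1, 10.4]
width: 0.0153
```

servo_tool --rows '[[[0, 0, 0.007], 0], [[0, 0, 0.014], 0], [[0, 0, 0.021], 0], [[0, 0, 0.026], 0], [[0, 0, 0.026], 0]]'

```text
time: 14.13
tool_pos: [0.5273, -0.2199, 0.1147]
ee_rot: [3.14, 0.002, 1.929]
wrist_force: [-3.0, 1.7, 8.3]
width: 0.0157
```

servo_tool --rows '[[[0, 0, 0.006], 0], [[0, 0, 0.012], 0], [[0, 0, 0.018], 0], [[0, 0, 0.018], 0]]'

```text
time: 14.47
tool_pos: [0.5273, -0.2199, 0.1132]
ee_rot: [3.14, 0.002, 1.929]
wrist_force: [-3.6, 0.7, 9.1]
width: 0.0156
```

```bash
python3 -c "
from h import *
snap('side','d10');crop('d10',250,120,320,200,'d10c',7)
snap('wrist','w10');crop('w10',220,170,290,310,'w10c',4)
plan(np.array([.528,-.2206,.1135]))"
```

```text
t 14.5667 tcp [ 0.5273 -0.2199  0.1131] rpy [3.140e+00 1.000e-03 1.929e+00] F [-1.96  1.08  8.44] w 0.0153
shift [-0.0109  0.0052 -0.0053] None
```

View pics/d10c.png

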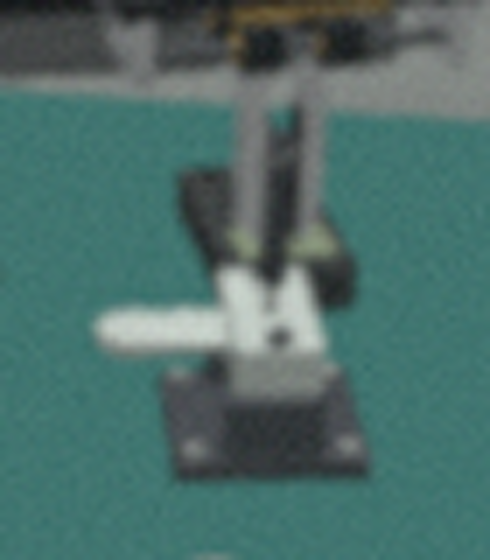

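View pics/w10c.png

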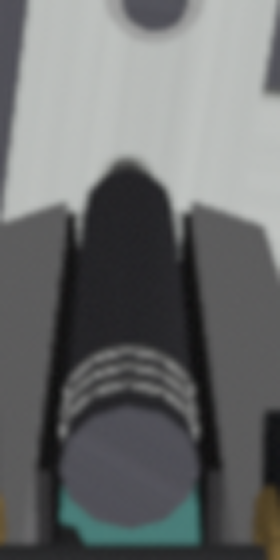

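servo_tool --rows '[[[0, 0, 0.004], 0], [[0, 0, 0.008], 0], [[0, 0, 0.012], 0], [[0, 0, 0.012], 0]]'

```text
time: 14.9
tool_pos: [0.5273, -0.2199, 0.1122]
ee_rot: [3.14, 0.002, 1.929]
wrist_force: [-2.6, 0.6, 8.0]
width: 0.0158
```

servo_tool --rows '[[[0, 0, 0.004], 0], [[0, 0, 0.008], 0], [[0, 0, 0.008], 0]]'

```text
time: 15.15
tool_pos: [0.5273, -0.2199, 0.1116]
ee_rot: [3.14, 0.002, 1.929]
wrist_force: [-3.3, 0.9, 10.0]
width: 0.0155
```

servo_tool --rows '[[[0, 0, -0.05], 0], [[0, 0, -0.15], 0], [[0, 0, -0.3], 0], [[0, 0, -0.45], 0], [[0, 0, -0.65], 0], [[0, 0, -0.75], 0], [[0, 0, -0.75], 0], [[0, 0, -0.75], 0]]'

```text
time: 15.82
tool_pos: [0.5273, -0.2197, 0.1699]
ee_rot: [3.141, 0.001, 1.929]
wrist_force: [0.3, 0.1, -1.0]
width: 0.0156
```

```bash
python3 -c "
from h import *
snap('wrist','w11');crop('w11',220,170,290,310,'w11c',4)
plan(np.array([.5395,.1415,.165]),1.929)"
```

```text
t 15.8667 tcp [ 0.5268 -0.2195  0.1688] rpy [-3.141e+00 -1.000e-03  1.929e+00] F [ 0.5  -0.16 -1.11] w 0.0157
shift [4.1699 1.7313 0.0507] 0.00015759783281249238
```

View pics/w11c.png

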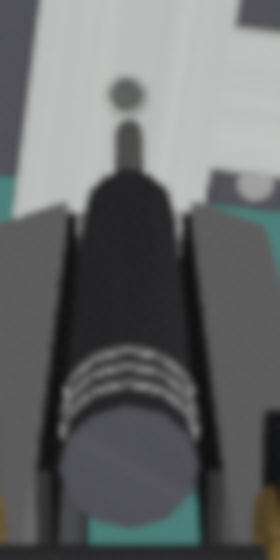

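The bore at crop (127,95) now shows dark inside, so the pin is out of the mouth. The punch hasn't shifted in the jaws. Taking it back.

servo_tool --rows '[[[0.25, 0.1, 0], 0], [[0.55, 0.23, 0], 0], [[0.85, 0.35, 0], 0]]'

```text
time: 16.12
tool_pos: [0.5286, -0.1454, 0.1674]
ee_rot: [-3.14, -0.002, 1.928]
wrist_force: [-0.2, 0.6, -1.1]
width: 0.0154
```

servo_tool --rows '[[[0.3, 0.12, 0], 0], [[0.6, 0.25, 0], 0], [[0.85, 0.35, 0], 0]]'

```text
time: 16.37
tool_pos: [0.5309, -0.0707, 0.1677]
ee_rot: [-3.14, -0.002, 1.93]
wrist_force: [0.2, 0.5, -0.7]
width: 0.0156
```

servo_tool --rows '[[[0.3, 0.12, 0], 0], [[0.6, 0.25, 0], 0], [[0.85, 0.35, 0], 0]]'

```text
time: 16.62
tool_pos: [0.5332, 0.0027, 0.1677]
ee_rot: [-3.139, -0.002, 1.93]
wrist_force: [-0.1, -0.0, -2.0]
width: 0.0157
```

servo_tool --rows '[[[0.3, 0.12, 0], 0], [[0.6, 0.25, 0], 0], [[0.85, 0.35, 0], 0], [[0.85, 0.35, 0], 0], [[0.85, 0.35, 0], 0]]'

```text
time: 17.03
tool_pos: [0.5357, 0.0751, 0.1678]
ee_rot: [-3.139, -0.0, 1.931]
wrist_force: [0.5, -0.4, -2.0]
width: 0.0152
```

```bash
python3 -c "
from h import *
plan(np.array([.5395,.1415,.14]),1.929)"
```

```text
t 17.0333 tcp [0.5357 0.0751 0.1678] rpy [-3.139 -0.     1.931] F [ 0.52 -0.37 -1.96] w 0.0152
shift [0.7603 0.3382 0.3471] 0.0015887764893648454
```

servo_tool --rows '[[[0.2, 0.09, 0], 0], [[0.5, 0.22, 0], 0], [[0.7, 0.31, 0], 0], [[0.76, 0.336, 0], 0], [[0.76, 0.336, 0.2], 0], [[0.76, 0.336, 0.35], 0], [[0.76, 0.336, 0.35], 0], [[0.76, 0.336, 0.35], 0], [[0.76, 0.336, 0.35], 0]]'

```text
time: 17.78
tool_pos: [0.5404, 0.1397, 0.1411]
ee_rot: [-3.141, 0.0, 1.928]
wrist_force: [-1.0, -0.7, -1.5]
width: 0.0157
```

```bash
python3 -c "
from h import *
plan(np.array([.5395,.1415,.13]),1.929)
snap('wrist','w12');crop('w12',190,50,310,310,'w12c',3)
snap('side','d12');crop('d12',240,150,310,260,'d12c',6)"
```

```text
t 17.7833 tcp [0.5404 0.1397 0.1411] rpy [-3.141  0.     1.928] F [-0.97 -0.7  -1.52] w 0.0157
shift [ 0.025  -0.0033  0.1388] -0.0007004375651447684
```

View pics/w12c.png

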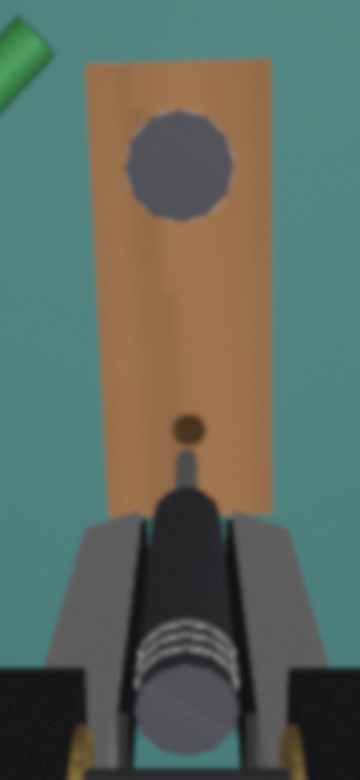

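View pics/d12c.png

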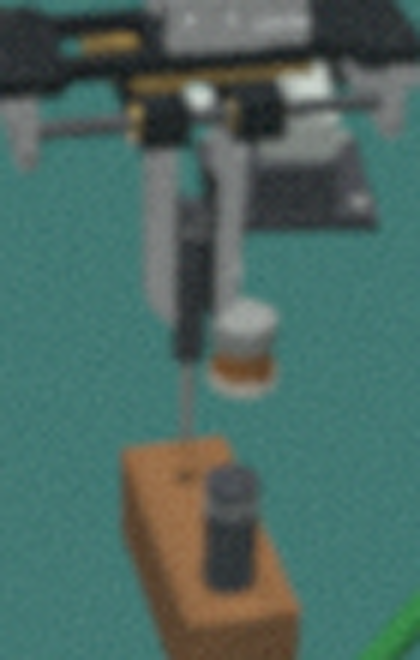

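```bash
python3 -c "
from h import *
tx=np.array([np.cos(1.929),np.sin(1.929),0]);ty=np.array([np.sin(1.929),-np.cos(1.929),0])
b=ray('w12',253,193,.05); tp=ray('w12',252,200.2,.071)-.003*tx
d=b-tp;print('wrist',b,tp,d@tx/.08,d@ty/.08)
"
```

```text
wrist [0.54066113 0.14117698 0.05      ] [0.5409365  0.13787078 0.071     ] 0.03991114006606276 0.011265434376867002
```

servo_tool --rows '[[[0.03, 0.003, 0.05], 0], [[0.032, 0.004, 0.13], 0], [[0.032, 0.004, 0.2], 0], [[0.032, 0.004, 0.2], 0], [[0.032, 0.004, 0.2], 0], [[0.032, 0.004, 0.2], 0]]'

```text
time: 18.38
tool_pos: [0.5397, 0.1431, 0.1249]
ee_rot: [-3.141, -0.0, 1.929]
wrist_force: [0.6, 0.9, -1.7]
width: 0.0154
```

```bash
python3 -c "
from h import *
plan(np.array([.5395,.1415,.076]),1.929)
snap('wrist','w13');crop('w13',220,170,290,250,'w13c',7)
"
```

```text
t 18.3833 tcp [0.5397 0.1431 0.1249] rpy [-3.141 -0.     1.929] F [ 0.56  0.85 -1.66] w 0.0154
shift [-0.0183 -0.0096  0.6115] 0.00014987981934307733
```

View pics/w13c.png

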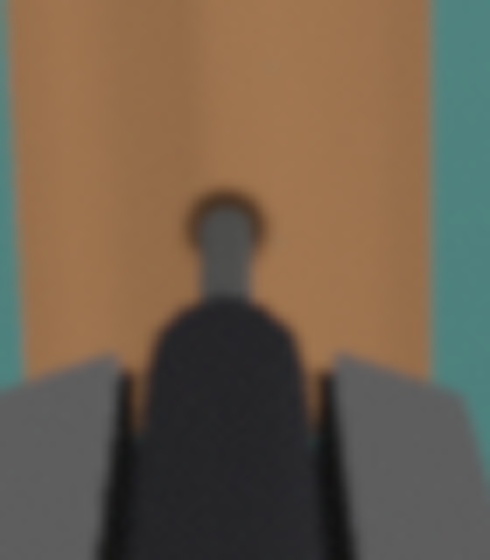

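```bash
python3 -c "
from h import *
tx=np.array([np.cos(1.929),np.sin(1.929),0]);ty=np.array([np.sin(1.929),-np.cos(1.929),0])
b=ray('w13',220+227/7,170+225/7,.05); tp=ray('w13',220+226/7,170+207/7,.0548)-.003*tx
d=b-tp;print('wrist',b,tp,d@tx/.08,d@ty/.08)
"
```

```text
wrist [0.54060884 0.14126687 0.05      ] [0.54022294 0.14192465 0.0548    ] -0.009391516777039643 0.0016349139977333792
```

servo_tool --rows '[[[-0.012, -0.002, 0.02], 0], [[-0.012, -0.002, 0.05], 0], [[-0.012, -0.002, 0.08], 0], [[-0.012, -0.002, 0.11], 0], [[-0.012, -0.002, 0.14], 0], [[-0.012, -0.002, 0.14], 0]]'

```text
time: 18.93
tool_pos: [0.5395, 0.1421, 0.113]
ee_rot: [-3.14, -0.0, 1.929]
wrist_force: [-0.2, -0.6, -1.2]
width: 0.0158
```

servo_tool --rows '[[[0, 0, 0.05], 0], [[0, 0, 0.1], 0], [[0, 0, 0.15], 0], [[0, 0, 0.2], 0], [[0, 0, 0.25], 0], [[0, 0, 0.3], 0], [[0, 0, 0.35], 0], [[0, 0, 0.38], 0], [[0, 0, 0.38], 0], [[0, 0, 0.38], 0]]'

```text
time: 19.77
tool_pos: [0.5399, 0.1422, 0.0833]
ee_rot: [-3.141, -0.0, 1.929]
wrist_force: [-0.1, -0.1, -1.3]
width: 0.0156
```

```bash
python3 -c "
from h import *
plan(np.array([.5395,.1415,.0752]),1.929)
"
```

```text
t 19.7667 tcp [0.5399 0.1422 0.0833] rpy [-3.141 -0.     1.929] F [-0.14 -0.13 -1.28] w 0.0156
shift [-0.006  -0.0075  0.1015] 8.590243511475876e-05
```

servo_tool --rows '[[[-0.004, -0.004, 0.03], 0], [[-0.004, -0.004, 0.06], 0], [[-0.004, -0.004, 0.085], 0], [[-0.004, -0.004, 0.095], 0], [[-0.004, -0.004, 0.1], 0], [[-0.004, -0.004, 0.1], 0]]'

```text
time: 20.27
tool_pos: [0.5397, 0.1418, 0.0754]
ee_rot: [-3.141, -0.0, 1.929]
wrist_force: [-0.4, 0.0, -2.3]
width: 0.0157
```

servo_tool --rows '[[[0, 0, 0], 0], [[0, 0, 0], 0], [[0, 0, 0], 0], [[0, 0, 0], 0], [[0, 0, 0], 0], [[0, 0, 0], 0], [[0, 0, 0], 0], [[0, 0, 0], 0], [[0, 0, 0], 0], [[0, 0, 0], 0]]' --grip -1

```text
time: 21.1
tool_pos: [0.5398, 0.1418, 0.0755]
ee_rot: [3.141, -0.0, 1.929]
wrist_force: [0.7, 0.6, 0.2]
width: 0.0786
```

servo_tool --rows '[[[0, 0, -0.15], 0], [[0, 0, -0.35], 0], [[0, 0, -0.6], 0], [[0, 0, -0.9], 0], [[0, 0, -1], 0], [[0, 0, -1], 0], [[0, 0, -1], 0]]'

```text
time: 21.68
tool_pos: [0.54, 0.1418, 0.1558]
ee_rot: [3.141, 0.0, 1.929]
wrist_force: [-0.2, 0.3, -0.8]
width: 0.0943
```

servo_tool --rows '[[[0, 0, -0.3], 0], [[0, 0, -0.6], 0], [[0, 0, -0.8], 0], [[0, 0, -0.8], 0], [[0, 0, -0.8], 0], [[0, 0, -0.8], 0]]'

```text
time: 22.18
tool_pos: [0.5388, 0.1416, 0.2169]
ee_rot: [-3.138, -0.001, 1.929]
wrist_force: [0.4, 0.6, -1.6]
width: 0.0942
```

```bash
python3 -c "
from h import *
plan(np.array([.5395,.1415,.2]),1.929)
snap('scene','s14');crop('s14',150,100,380,220,'s14c',3)
snap('side','d14');snap('wrist','w14')
crop('d14',225,120,335,275,'d14c',4)
"
```

```text
t 22.1833 tcp [0.5388 0.1416 0.2169] rpy [-3.138e+00 -1.000e-03  1.929e+00] F [ 0.39  0.58 -1.64] w 0.0942
shift [-0.0041  0.0084  0.2108] 7.22436496595634e-05
```

View pics/s14.png

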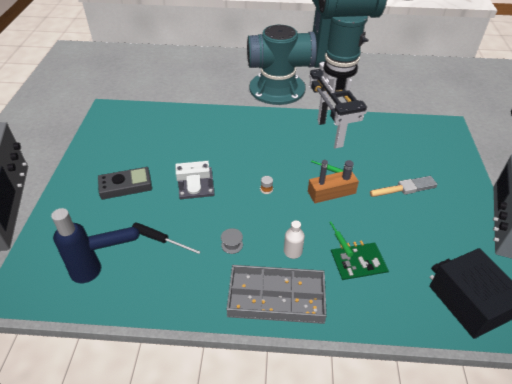

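View pics/d14c.png

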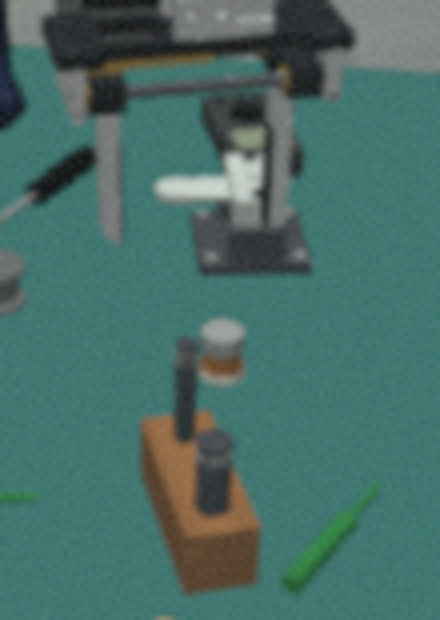

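View pics/w14.png

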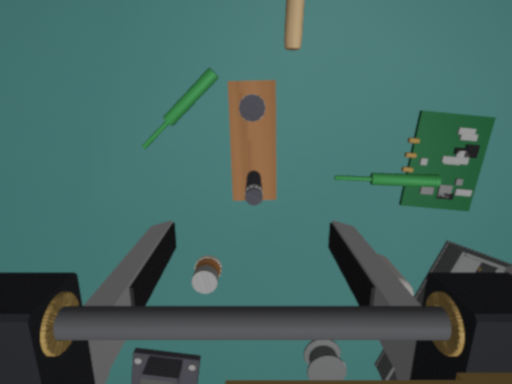

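```bash
python3 -c "
from h import *
print(ray('w14',253.5,195,.13)[:2],ray('w14',252,108,.105)[:2], np.abs(np.load('pics/s14.npz')['p'].astype(int)-np.load('pics/scene0.npz')['p'])[170:330,85:275].max(2).__gt__(60).sum())
print(robot.close_job())"
```

```text
[0.53917324 0.14260089] [0.51201059 0.21102951] 0
the job is handed in; nothing more can be done
None
```

I pressed the pin out of the bore and put the slim punch back upright in the stand hole it came from. Then I let go and handed the job in at about 22 s.

**Pin:** The nose entered the bore without resistance. The pin then moved about 24.5 mm under a steady 8–11 N, and the punch did not slip in the jaws. I put the pin at about 25–26 mm; 22.5 mm was needed. Afterwards the bore looked dark from above. I never saw the pin's upper end below the knuckle directly, and I felt no clear jump in force at the hard stop.

**Punch:** The last pictures show it upright and seated. Its top is at about (0.539, 0.143), within about 1.5 mm of where it started. The gripper is open and about 8 cm clear above it.

**Bench:** Comparing first and last pictures over the jig, meter, screwdriver, spool and jar area showed no change. By eye, the other bystanders and the fat punch are where they were.

**Disagreements:**
- **Green look-alikes:** Both green punches tipped over during the run. They stood balanced on their noses, and I saw no sign that I touched them. One now lies against or on the circuit board, which itself looks unmoved.
- **Measurements:** Camera and touch estimates differed by 1–2 mm. I settled these by comparing the tip with the hole close up.

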